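# Seat a coupling in a sprung check nest and hold it down

## Robot

A 7-joint arm with a two-finger parallel gripper is mounted at the origin on a cart in front of the work surface, level with it; the furniture and walls round the work are solid. World frame = base frame: x ahead of the robot, y to its left, z up, the work surface at z = 0. Lengths are in m, angles in rad, forces in N, time in s.
With the tool pointing down it reaches from about 0.425 to 0.925 m from the base axis. Payload 6.8 kg.
Tool frame: the origin (TCP) lies midway between the tips of the shut fingers; the grasp point (between the pads) lies 19 mm behind it; z points along the fingers, y is the line along which they close (so a half turn about z gives the same grasp; the last joint's range is limited). The gripper opens to 85 mm and grips with 20 to 120 N. Pads are 22 mm wide; open, the fingers measure 114 mm over their backs; the gripper's body (76 mm by 85 mm) begins 54 mm behind the grasp point. The pads swing forward as they close: fully open they stand 13 mm farther back than shut.
Start: joints at [-0.108, 0.477, 0.022, 1.555, -0.011, 1.109, -0.083], TCP at [0.675, 0, 0.231] pointing down, gripper open.
Joint ranges: [-2.96, 2.96], [-0.34, 2.1], [-1.41, 1.46], [0.24, 2.44], [-1.37, 4.51], [0.17, 1.92], [-2.96, 2.96]. Speed limits (rad/s): [2.39, 2.39, 3.14, 3.14, 3.14, 3.14, 3.14].

## Interface

Orientations are given as a rotation vector (axis times angle).
In Python, from bench import bot gives the robot as it stands. The module is installed in compiled form; this text tells all that it offers.
- The arm moves only by the tool send_rows, never from a script. Its argument "series" is text: rows parted by semicolons, each of 7 numbers parted by spaces: the turn, a rotation vector about the tool's x, y, z in rad, then the shift along the tool's x, y, z in m, then the opening, from 0 (shut) to 1 (fully open). A call has 1 to 5 rows; each row shifts and turns the commanded pose from where the row before left it, along the tool's axes as they then stand; what a row does not reach is not made up. A row lasts 1/12 s, in which the tool goes at most 41.7 mm and 7.16 degrees, less where a joint would pass 70% of its speed; a pose out of reach is approached as far as the arm can. A call with a gripper value outside its range is refused whole. The fingers move at their own pace and stop on an object; the grip force is fixed at half the most. Time passes only in rows, so rows that do not move let the fingers close. It gives the time, the measured TCP pose, the force, the opening and the grip force at its end, in the units of the state.
- bot.get_obs(): the state, without advancing time (a new reading comes with each control period).
- bot.read_camera(name): name is "scene" or "side" or "wrist"; returns the picture (480x640x3 uint8, blue, green, red); there is no depth.
- bot.camera_model(name): a dict with "fx", "fy", "cx", "cy" (pixels), "extrinsics" (4x4, takes a point from camera to world coordinates). Camera axes: x right, y down, z forward; pixel columns grow to the right and rows downward; lengths in m; the calibration is good to about 2 mm. A picture is of the moment at which its call begins: read the wrist's pose just before it. camera_model takes no time and is no camera call; for the wrist camera it gives the pose at the moment of the call.
- bot.finish_job(): hands the job in; it is judged then, once.
The state is a dict: "time_s": time; "q": joint angles; "qd": joint speeds; "tau": joint torques, N m; "ee_pos": TCP position; "tool_rot": TCP orientation; "force": force on the tool from outside, world axes, zero at the start; "ft_torque": the same for the moment, N m; "width": finger opening in m; "grip_force": force on a finger pad.
Only numpy, scipy, OpenCV 4.12 (cv2) and the standard library are available. Lean on these libraries where they do the work, as an engineer would, in place of code of your own. Each camera call takes 0.05 s, during which the arm holds its last target. There are 200 camera calls.

## Task

Throw the dust-cover arm of the check nest right back over centre so that it rests open, stand the steel coupling upright in the sprung ring cradle that it covered, and press the coupling down until the cradle is fully home on its stop. Finish holding it pressed down like that: do not let it spring up again. Leave the brass adapter, the tin and the gauge where they are.

Things in the scene. Friction and masses are not known exactly. Their poses are not given: they have to be found in the camera images.
- coupling_center (a point): Centre of the loose steel coupling (half-way up, 25 mm above its foot; z axis along it, up). A plain light-grey metal stepped tube 50 mm tall, standing upright on its foot: 28 mm across at the foot, a waist, and a wide collar 31 mm across over its top 15 mm (grip it there). Weighs 60 to 110 g.
- nest: The fixed check nest: grey painted base plate 100 mm (x) by 200 mm (y), 10 mm thick, low on the bench. Origin on the bench directly under the cradle's axis; its +y axis points from the cradle to the cover arm's hinge 110 mm away. A fixed dark sleeve, 68 mm across, stands round the cradle, its top 28 mm above the bench.
- cradle_seat (a point): Centre of the cradle's bore floor, on which the coupling's foot stands (moves with the cradle; 32 mm above the bench when up, 20 mm when fully down). The cradle is a round steel cup with a rim 54 mm across, bore 14 mm deep, about 44 mm across at the conical mouth and narrowing to 32 mm over its lower 8 to 10 mm, on a coil spring; rim top 46 mm above the bench when up.
- cradle (a joint): How far the cradle is pressed down: 0 up, 0.012 m on its stop. The spring needs about 4 N to start and 9 N at the stop.
- cover_arm (a joint): Angle of the dust-cover arm: 0 shut (arm level above the cradle, its rubber disc, 52 mm across, over the bore), 1.9 rad fully back. Its hinge axis lies along the nest's x. The handle is rigid with it: upright when shut, swinging down towards the nest's +y as the arm rises. It overbalances at about 1.1 rad and then falls open by its own weight and stays; before that it falls shut. Pushing the handle takes under 2 N.
- cover_hinge (a point): On the cover arm's hinge axis, 60 mm above the bench, in the nest's frame at y = +110 mm (its axes are the nest's).
- handle_mid (a point): Middle of the black round grip of the handle (20 mm diameter, 48 mm long), 71 mm from the hinge, moving with the arm; the handle's end is 95 mm from the hinge. When shut it stands straight above the hinge.
- brass_center (a point): Brass adapter, bystander: 42 mm tall, 25 mm across, stands upright with a hexagonal foot; point half-way up. It may stand in either of the two places where coupling and adapter are found.
- tin: Round white screw-lid tin, bystander, 57 mm across, 26 mm tall; origin at the centre of its underside.
- gauge: Round pressure gauge lying on its back, bystander, 92 x 62 x 28 mm; origin under its middle.
Not all that is in view belongs to the job. Leave any purple or red look-alike of the part that bears coupling_center alone.

How it is judged:
On the way, in this order (a step that is already met when the one before it is completed fails the run):
1. the cover arm is thrown back over centre and rests open (value of joint cover_arm above 1.7 rad), for 0.2 s.
2. the coupling stands upright in the cradle's bore (horizontal distance between coupling_center and cradle_seat below 0.004 m and z of coupling_center in the frame of cradle_seat between 0.02 and 0.029 m and angle between coupling_center's own z axis and vertical below 0.15 rad), for 0.2 s.
At the end, for the whole second after the job is handed in: Cover arm over 1.7 rad; coupling upright (0.15 rad) in the bore, axis within 4 mm, foot within 4 mm of its floor; cradle down at least 9.5 of 12 mm; robot on the coupling with over 2 N, coupling on the cradle with over 4 N, kept up through the last second (all of step 2 and value of joint cover_arm above 1.7 rad and value of joint cradle above 0.0095 m and contact force between coupling and cradle above 4 N and (contact force between coupling and the fingers above 2 N or contact force between coupling and the arm above 2 N)); the arm keeps its last pose, push and grip.
It fails at once if the brass adapter is shifted by more than 30 mm (distance of brass_center from where it was at the start of the episode above 0.03 m).
It fails at once if the tin is shifted by more than 30 mm (distance of tin from where it was at the start of the episode above 0.03 m).
It fails at once if the gauge is shifted by more than 30 mm (distance of gauge from where it was at the start of the episode above 0.03 m).
It also fails if it takes over 61 s, if anything falls off the work surface, if the arm or the gripper's body presses on something with over 40 N, if the wrist force passes 120 N, or if a joint passes its speed limit or range.

## Working session

There is one attempt and no reset: what is moved stays moved. The work goes in short steps, Python scripts to look and compute and a tool call to move; the robot and the scene stay as the last step left them, time stands still between calls to the robot, and variables do not carry over. Pictures are saved under pics/ and viewed, at most 10 in all, crops included, and the job is handed in when it is done.

Besides the shell and the picture viewer there is one more tool, called after "Request:" as a command line: name --argument value ..., lists and objects as JSON in quotes. send_rows: Moves the arm, as the interface text tells. Its arguments: {"type":"object","properties":{"series":{"type":"string"}},"required":["series"]}

```bash
mkdir -p pics
cat > h.py <<'E'
import numpy as np, cv2
from scipy.spatial.transform import Rotation as R
from bench import bot
def ray(cam,u,v):
    m=bot.camera_model(cam) if isinstance(cam,str) else cam
    T=np.array(m["extrinsics"]); d=T[:3,:3]@np.array([(u-m["cx"])/m["fx"],(v-m["cy"])/m["fy"],1]); return T[:3,3],d
def onz(cam,u,v,z):
    o,d=ray(cam,u,v); return o+d*(z-o[2])/d[2]
def proj(cam,p):
    m=bot.camera_model(cam) if isinstance(cam,str) else cam
    T=np.array(m["extrinsics"]); c=T[:3,:3].T@(np.array(p)-T[:3,3]); return m["fx"]*c[0]/c[2]+m["cx"],m["fy"]*c[1]/c[2]+m["cy"]
def snap(cam,name,crop=None,s=1):
    im=bot.read_camera(cam)
    if crop: a,b,c,d=crop; im=im[b:d,a:c]
    cv2.imwrite(f"pics/{name}.png",cv2.resize(im,None,fx=s,fy=s,interpolation=cv2.INTER_CUBIC))
E
python3 - <<'E'
from h import *
np.set_printoptions(precision=4,suppress=True)
for c in("scene","side","wrist"): snap(c,c+"0"); m=bot.camera_model(c); print(c,m["fx"],m["cx"],m["cy"],np.array(m["extrinsics"]))
print(bot.get_obs())
E
```

```text
scene 461.11825337823825 314.7578999812631 235.22040723586377 [[ 0.5822 -0.5525  0.5965  0.0002]
 [-0.8128 -0.3755  0.4454 -0.4644]
 [-0.0221 -0.7442 -0.6676  0.6997]
 [ 0.      0.      0.      1.    ]]
side 545.6511557041202 328.9118018407675 242.3830211262372 [[ 0.9083 -0.1811  0.3771  0.1787]
 [-0.4179 -0.3482  0.8391 -0.9329]
 [-0.0207 -0.9198 -0.3919  0.5084]
 [ 0.      0.      0.      1.    ]]
wrist 404.5631006129565 312.1911739710319 238.34017863668896 [[ 1.      0.0003 -0.0003  0.6749]
 [ 0.0002 -0.9537 -0.3007  0.0773]
 [-0.0004  0.3007 -0.9537  0.3744]
 [ 0.      0.      0.      1.    ]]
{'time_s': 0.15, 'q': array([-0.1081,  0.4776,  0.0224,  1.5562, -0.0115,  1.1093, -0.0831]), 'qd': array([-0.0006, -0.0005, -0.0001, -0.0042,  0.002 ,  0.0008,  0.0007]), 'tau': array([  0.0016, -59.6924,   1.6094, -28.1491,   0.0127,   0.0066,
         0.0001]), 'ee_pos': array([0.6746, 0.    , 0.2306]), 'tool_rot': array([-2.2208, -2.2208,  0.0016]), 'force': array([-0.1504, -0.0029, -0.3211]), 'ft_torque': array([-0.0487,  0.0147, -0.0126]), 'grip_force': 0.0, 'width': 0.08550363975244027}
```

View pics/scene0.png

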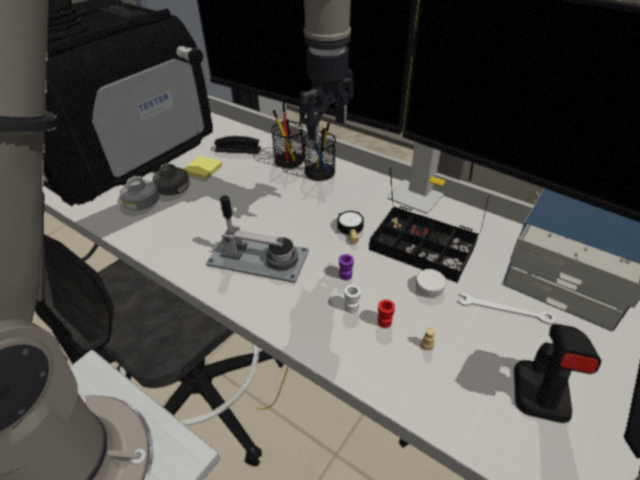

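View pics/side0.png

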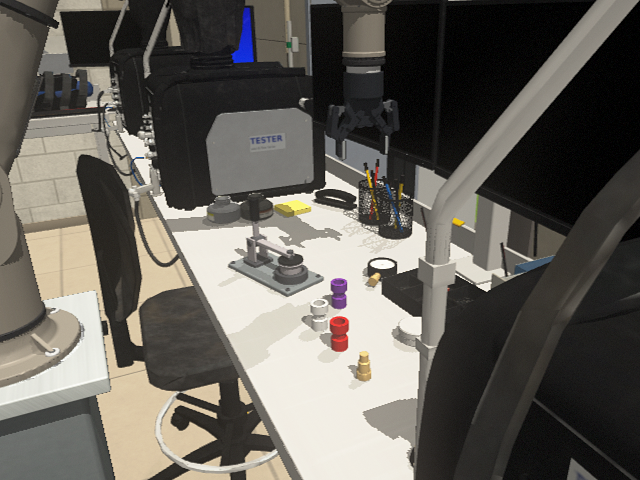

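The scene view shows the nest at about (258,256), with the cradle near (281,250) and the handle near (226,208). The grey coupling is at (352,298), with the purple (346,266) and red (386,313) look-alikes beside it. The brass adapter is at (428,339), the tin at (431,283) and the gauge at (350,221). The side view agrees, with the coupling at (319,315). I'll enlarge both.

Run:
```python
from h import *
a=cv2.imread("pics/scene0.png")[185:335,200:400]; b=cv2.imread("pics/side0.png")[185:335,220:420]
for n,i in(("sc",a),("si",b)): cv2.imwrite(f"pics/{n}.png",cv2.resize(i,None,fx=4,fy=4,interpolation=cv2.INTER_CUBIC))
```

```text
(no output)
```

View pics/sc.png

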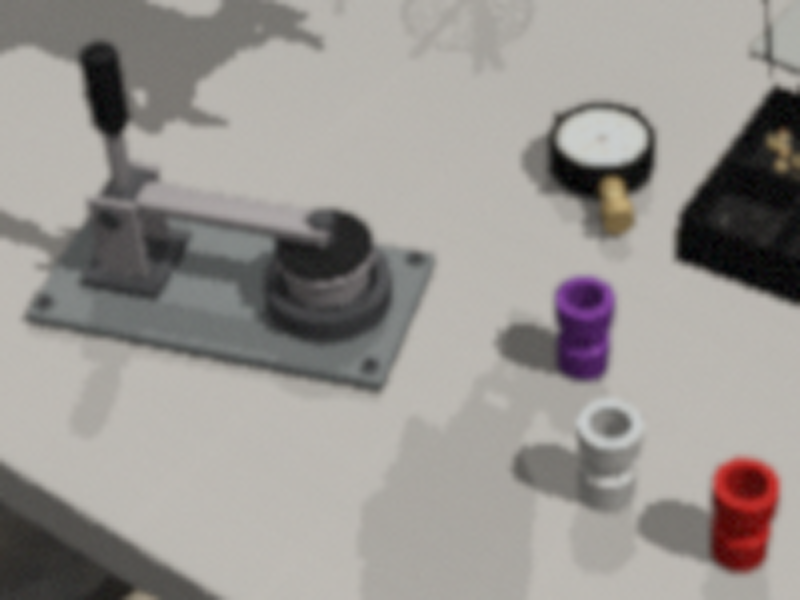

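View pics/si.png

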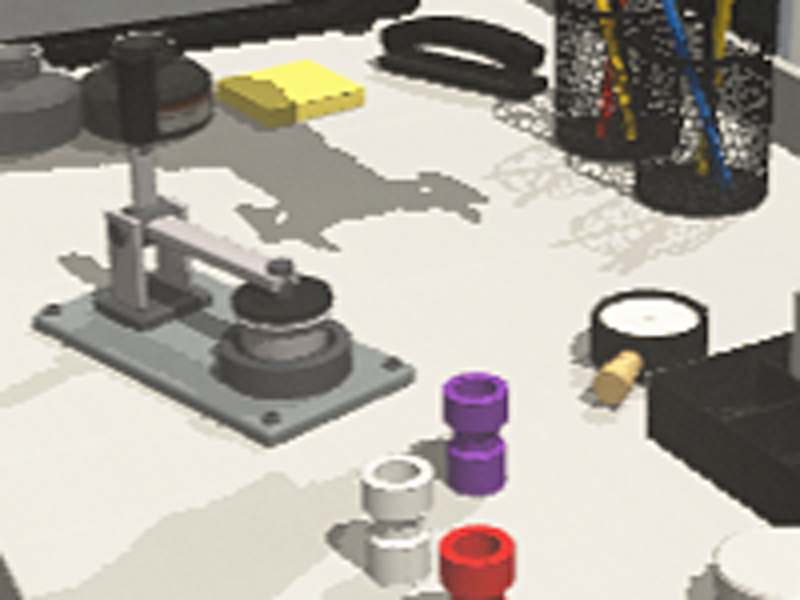

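The crops give these pixel positions:
- **Scene crop:** coupling top (610,425), plate top corners (28,314), (379,381) and (434,256), handle mid (105,90).
- **Side crop:** coupling top (397,472), plate corners (37,321), (270,437) and (413,370), handle mid (137,90).

```bash
cat >> h.py <<'E'
def tri(cams,uvs):
    A=np.zeros((3,3));b=np.zeros(3)
    for c,(u,v) in zip(cams,uvs):
        o,d=ray(c,u,v); d=d/np.linalg.norm(d); P=np.eye(3)-d@d.T if 0 else np.eye(3)-np.outer(d,d); A+=P;b+=P@o
    return np.linalg.solve(A,b)
E
python3 - <<'E'
from h import *
np.set_printoptions(precision=4,suppress=True)
S=lambda x,y:(200+x/4-.4,185+y/4-.4); D=lambda x,y:(220+x/4-.4,185+y/4-.4)
for n,s,d,z in(("coup",(610,425),(397,472),.05),("L",(28,314),(37,321),.01),("F",(379,381),(270,437),.01),("Rt",(434,256),(413,370),.01),("handle",(105,90),(137,90),.131),("disc",(323,243),(282,297),.06),("purple",(585,300),(476,387),.05),("red",(745,482),(477,546),.05)):
    print(n,onz("scene",*S(*s),z),onz("side",*D(*d),z),tri(("scene","side"),(S(*s),D(*d))))
L,F,T=[ (onz("scene",*S(*a),.01)+onz("side",*D(*b),.01))/2 for a,b in(((28,314),(37,321)),((379,381),(270,437)),((434,256),(413,370)))]
print(np.linalg.norm(L-F),np.linalg.norm(F-T)); y=(L-F); print(np.arctan2(y[1],y[0]),np.arctan2(*(T-F)[1::-1]))
print("plate ctr",(L+T)/2)
for n,u,v in(("brass",428,347),("tin",431,290),("gauge",350,224)): print(n,onz("scene",u,v,0))
E
```

```text
coup [ 0.494  -0.1783  0.05  ] [ 0.4952 -0.1813  0.05  ] [ 0.4967 -0.1769  0.047 ]
L [0.416  0.1336 0.01  ] [0.4163 0.1217 0.01  ] [0.421  0.1411 0.0011]
F [ 0.4831 -0.0488  0.01  ] [ 0.4821 -0.0571  0.01  ] [ 0.4867 -0.0453  0.0037]
Rt [ 0.5729 -0.0176  0.01  ] [ 0.5723 -0.0233  0.01  ] [ 0.5761 -0.0149  0.0056]
handle [0.4768 0.1108 0.131 ] [0.4808 0.1195 0.131 ] [0.4767 0.1092 0.1336]
disc [0.5073 0.0023 0.06  ] [ 0.5079 -0.0126  0.06  ] [0.5162 0.0105 0.0488]
purple [ 0.5564 -0.1244  0.05  ] [ 0.5594 -0.1253  0.05  ] [ 0.5597 -0.1229  0.0479]
red [ 0.4996 -0.2462  0.05  ] [ 0.4996 -0.2507  0.05  ] [ 0.5024 -0.245   0.0462]
0.19248044817041624 0.0956525425430399
1.9233067131818657 0.3469407872591464
plate ctr [0.4944 0.0536 0.01  ]
brass [ 0.4966 -0.3375  0.    ]
tin [ 0.6227 -0.2844  0.    ]
gauge [ 0.7034 -0.0427  0.    ]
```

Request:
send_rows --series "0 0 0 0.0132 -0.037 0 0;0 0 0 0.0132 -0.037 0 0;0 0 0 0.0132 -0.037 0 0;0 0 0 0.0132 -0.037 0 0;0 0 0 0.0132 -0.037 0 0"

```text
time_s: 0.57
ee_pos: [0.488, 0.0663, 0.2309]
tool_rot: [-2.221, -2.221, 0.001]
force: [-0.4, 1.3, 0.9]
width: 0.0255
grip_force: 0.0
```

Request:
send_rows --series "0 0 -0.117 0 0 0 0;0 0 -0.117 0 0 0 0;0 0 -0.117 0 0 0 0;0 0 0 0 0 0 0;0 0 0 0 0 0 0"

```text
time_s: 0.98
ee_pos: [0.4899, 0.0659, 0.2312]
tool_rot: [-1.804, -2.572, 0.0]
force: [-0.0, 0.4, 0.8]
width: -0.0
grip_force: 0.0
```

Run:
```python
from h import *
np.set_printoptions(precision=4,suppress=True)
o=bot.get_obs(); print(o["ee_pos"],R.from_rotvec(o["tool_rot"]).as_matrix(),o["width"])
import json
m=bot.camera_model("wrist"); json.dump({k:np.array(v).tolist() for k,v in m.items()},open("w1.json","w"))
snap("wrist","w1")
for p in((.476,.108,.155),(.476,.108,.06),(.513,.004,.06)): print(proj(m,p))
```

```text
[0.4899 0.0659 0.2312] [[-0.3404  0.9403 -0.0002]
 [ 0.9403  0.3404 -0.    ]
 [ 0.0001 -0.0002 -1.    ]] -1.8664766541633448e-05
(np.float64(313.65697985735943), np.float64(174.17680249026506))
(np.float64(313.1321778615537), np.float64(155.6563030154253))
(np.float64(312.30031605118035), np.float64(287.58908374517705))
```

View pics/w1.png

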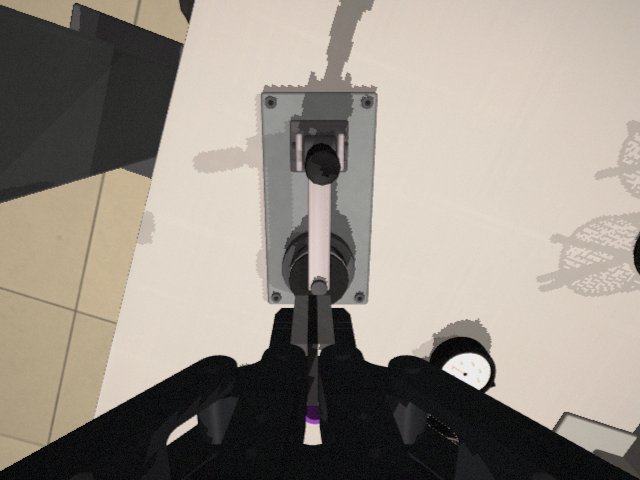

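The wrist view shows the nest squarely. The plate corners are at (263,93), (376,94), (367,303) and (270,303), the handle end is at (323,163), and the disc knob is near (319,287).

Run:
```python
from h import *
import json
np.set_printoptions(precision=4,suppress=True)
m=json.load(open("w1.json"))
C=[onz(m,u,v,.01) for u,v in((263,93),(376,94),(368,303),(270,303))]; print(np.array(C),sum(C)/4)
print([np.linalg.norm(C[i]-C[i-1]) for i in range(4)],[np.arctan2(*(C[a]-C[b])[1::-1]) for a,b in((0,3),(1,2))])
print("handle",onz(m,322,163,.153)," disc c",onz(m,319,266,.06))
```

```text
[[ 0.42    0.1379  0.01  ]
 [ 0.5106  0.1699  0.01  ]
 [ 0.5787 -0.0142  0.01  ]
 [ 0.4869 -0.0474  0.01  ]] [0.499  0.0616 0.01  ]
[np.float64(0.1970910773822403), np.float64(0.09609431841022187), np.float64(0.19633555377960485), np.float64(0.097667126710207)] [np.float64(1.9171156712729163), np.float64(1.9251388247188335)]
handle [0.4783 0.115  0.153 ]  disc c [0.5116 0.0244 0.06  ]
```

Request:
send_rows --series "0 0 0 0 0.005 0.036 0;0 0 0 0 0 0.036 0;0 0 0 0 0 0.034 0;0 0 0 0 0 0 0"

```text
time_s: 1.37
ee_pos: [0.4904, 0.0667, 0.1198]
tool_rot: [-1.799, -2.567, 0.013]
force: [-0.5, -0.0, -0.1]
width: -0.0002
grip_force: 0.0
```

Request:
send_rows --series "0 0 0 0.014 0 0 0;0 0 0 0.014 0 0 0;0 0 0 0.010 0 0 0;0 0 0 0.010 0 0 0;0 0 0 0.009 0 0.003 0"

```text
time_s: 1.78
ee_pos: [0.4758, 0.122, 0.1237]
tool_rot: [1.8, 2.573, 0.003]
force: [0.3, -1.1, 2.2]
width: -0.0004
grip_force: 0.8
```

Request:
send_rows --series "0 0 0 0.010 0 0.004 0;0 0 0 0.009 0 0.006 0;0 0 0 0.009 0 0.008 0;0 0 0 0.009 0 0.008 0;0 0 0 0.009 0 0.008 0"

```text
time_s: 2.2
ee_pos: [0.4585, 0.1652, 0.0871]
tool_rot: [-1.799, -2.575, 0.001]
force: [1.1, -0.6, 0.3]
width: 0.0002
grip_force: 0.0
```

Request:
send_rows --series "0 0 0 0.010 0 0 0;0 0 0 0.015 0 -0.005 0;0 0 0 0.02 0 -0.015 0;0 0 0 0.02 0 -0.025 0;0 0 0 0.02 0 -0.03 0"

```text
time_s: 2.62
ee_pos: [0.4281, 0.2448, 0.1626]
tool_rot: [-1.799, -2.574, 0.006]
force: [0.7, 0.9, -0.1]
width: 0.0002
grip_force: 0.0
```

Run:
```python
from h import *
import json
a=bot.read_camera("scene")[170:320,180:380];b=bot.read_camera("side")[170:320,220:420]
cv2.imwrite("pics/p2.png",cv2.resize(np.hstack([a,b]),None,fx=2,fy=2,interpolation=cv2.INTER_CUBIC))
```

```text
(no output)
```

View pics/p2.png

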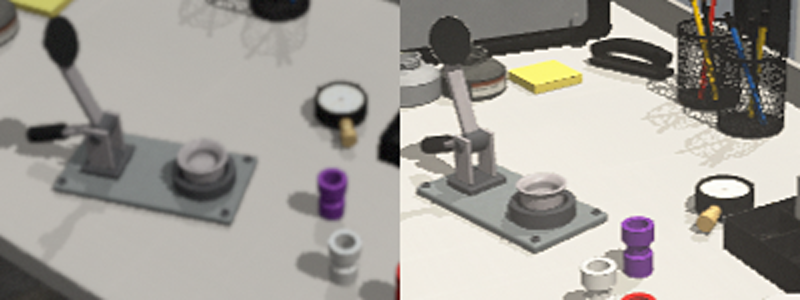

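The cover arm is thrown back and rests open, with the handle now low. The empty cradle shows at about (281,249) in the scene view.

Request:
send_rows --series "0 0 0.117 0 0 -0.035 1;0 0 0.117 0 0 -0.035 1;0 0 0.117 0 0 -0.035 1;0 0 0 -0.035 0.006 0 1;0 0 0 -0.039 0.006 0 1"

```text
time_s: 3.13
ee_pos: [0.4428, 0.1726, 0.27]
tool_rot: [2.215, 2.226, 0.007]
force: [1.2, -1.6, -1.0]
width: 0.0609
grip_force: 0.0
```

Request:
send_rows --series "0 0 0 -0.039 0.006 0 1;0 0 0 -0.039 0.006 0 1;0 0 0 -0.039 0.006 0 1;0 0 0 -0.039 0.006 0 1;0 0 0 -0.039 0.006 0 1"

```text
time_s: 3.55
ee_pos: [0.4715, -0.0267, 0.2677]
tool_rot: [-2.221, -2.221, 0.001]
force: [0.9, -0.6, 0.1]
width: 0.0853
grip_force: 0.0
```

Request:
send_rows --series "0 0 0 -0.039 0.006 0 1;0 0 0 -0.039 0.006 0.01 1;0 0 0 -0.039 0.006 0.015 1;0 0 0 -0.039 0.006 0.02 1;0 0 0 -0.039 0.006 0.02 1"

```text
time_s: 3.97
ee_pos: [0.5011, -0.2166, 0.2047]
tool_rot: [2.222, 2.221, -0.0]
force: [1.0, 1.3, 0.2]
width: 0.0856
grip_force: 0.0
```

Request:
send_rows --series "0 0 0 0 0 0 1;0 0 0 0 0 0 1"

```text
time_s: 4.13
ee_pos: [0.4996, -0.2168, 0.2036]
tool_rot: [-2.225, -2.214, 0.005]
force: [0.8, 0.6, 0.3]
width: 0.0855
grip_force: 0.0
```

Run:
```python
from h import *
import json
np.set_printoptions(precision=4,suppress=True)
o=bot.get_obs(); print(o["ee_pos"],R.from_rotvec(o["tool_rot"]).as_matrix(),o["width"])
m=bot.camera_model("wrist"); json.dump({k:np.array(v).tolist() for k,v in m.items()},open("w2.json","w"))
snap("wrist","w2")
print(proj(m,(.495,-.179,.05)))
```

```text
[ 0.4996 -0.2168  0.2036] [[ 0.0051  1.     -0.0043]
 [ 1.     -0.0051 -0.0002]
 [-0.0003 -0.0043 -1.    ]] 0.08548999721556631
(np.float64(305.9231572296671), np.float64(167.39935448453926))
```

View pics/w2.png

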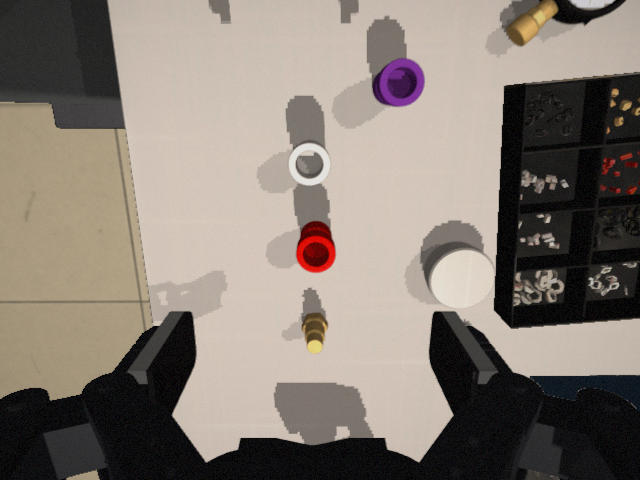

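The coupling's ring centre is at (309.5,164), against the predicted (305.9,167.4). That puts it at about (0.4976,-0.1767), which agrees with the triangulation. Its neighbours are clear of the finger line.

Request:
send_rows --series "0 0 0 0.040 -0.002 0 1;0 0 0 0 0 0.036 1;0 0 0 0 0 0.037 1;0 0 0 0 0 0.037 1;0 0 0 0 0 0.037 1"

```text
time_s: 4.6
ee_pos: [0.5003, -0.1723, 0.0583]
tool_rot: [2.217, 2.224, 0.004]
force: [0.2, 0.1, 0.5]
width: 0.0852
grip_force: 0.0
```

Request:
send_rows --series "0 0 0 0 0 0.037 1;0 0 0 0 0 0 1;0 0 0 0 0 0 0;0 0 0 0 0 0 0;0 0 0 0 0 0 0"

```text
time_s: 5.02
ee_pos: [0.5014, -0.1747, 0.0245]
tool_rot: [2.218, 2.219, 0.004]
force: [0.4, 0.3, 0.2]
width: 0.0516
grip_force: 0.0
```

Request:
send_rows --series "0 0 0 0 0 0 0;0 0 0 0 0 0 0;0 0 0 0 0 0 0"

```text
time_s: 5.27
ee_pos: [0.5004, -0.175, 0.024]
tool_rot: [2.22, 2.219, 0.003]
force: [-2.3, 0.6, 11.4]
width: 0.0287
grip_force: 58.3
```

Request:
send_rows --series "0 0 0 0 0 -0.02 0;0 0 0 0 0 -0.03 0;0 0 0.122 0 0 -0.035 0;0 0 0.122 0 0 -0.035 0;0 0 0.122 0 0 -0.03 0"

```text
time_s: 5.68
ee_pos: [0.4995, -0.1749, 0.175]
tool_rot: [2.593, 1.771, 0.004]
force: [0.7, -0.0, -1.2]
width: 0.0286
grip_force: 59.5
```

Request:
send_rows --series "0 0 0.122 0 0 0 0;0 0 0.122 0 0 0 0;0 0 0.122 0 0 0 0;0 0 0.122 0 0 0 0;0 0 0.122 0 0 0 0"

```text
time_s: 6.1
ee_pos: [0.4994, -0.1746, 0.1729]
tool_rot: [3.006, 0.911, 0.003]
force: [-0.0, -0.4, -1.1]
width: 0.0287
grip_force: 59.5
```

Request:
send_rows --series "0 0 0.122 0 0 0 0;0 0 0.122 0 0 0 0;0 0 0 0.004 -0.034 0 0;0 0 0 0.004 -0.034 0 0;0 0 0 0.004 -0.034 0 0"

```text
time_s: 6.52
ee_pos: [0.4751, -0.0741, 0.1726]
tool_rot: [-3.094, -0.545, -0.002]
force: [-0.1, 0.9, -1.2]
width: 0.0287
grip_force: 59.6
```

Request:
send_rows --series "0 0 0 0.004 -0.034 0 0;0 0 0 0.004 -0.033 0 0;0 0 0 0 0 0 0;0 0 0 0 0 0 0;0 0 0 0 0 0 0"

```text
time_s: 6.93
ee_pos: [0.4603, -0.0094, 0.1725]
tool_rot: [-3.093, -0.548, -0.002]
force: [-0.0, 0.5, -0.1]
width: 0.0287
grip_force: 59.6
```

Run:
```python
from h import *
import json
np.set_printoptions(precision=4,suppress=True)
o=bot.get_obs(); print(o["ee_pos"],R.from_rotvec(o["tool_rot"]).as_matrix(),o["width"],o["force"])
m=bot.camera_model("wrist"); json.dump({k:np.array(v).tolist() for k,v in m.items()},open("w3.json","w"))
snap("wrist","w3"); snap("side","s3")
print(proj(m,(.516,.0106,.046)),proj("side",o["ee_pos"]))
```

```text
[ 0.4603 -0.0094  0.1725] [[ 0.9391  0.3438  0.0014]
 [ 0.3438 -0.9391  0.0005]
 [ 0.0015  0.     -1.    ]] 0.028685724555271103 [-0.0326  0.4624 -0.1321]
(np.float64(313.1113028305582), np.float64(140.34064167652235)) (np.float64(262.5506316570371), np.float64(208.11290498579748))
```

View pics/w3.png

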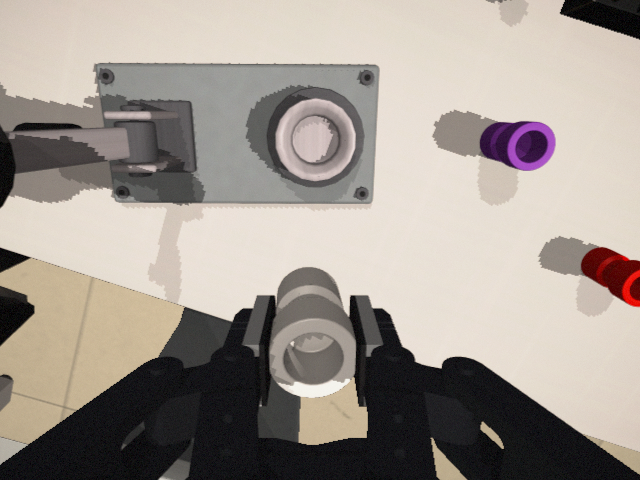

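The wrist view shows the cradle rim ellipse centred at about (316,139.5). The coupling is held upright, with its top bore near (314,356) and its foot's far edge near (310,268).

Run:
```python
from h import *
import json
np.set_printoptions(precision=4,suppress=True)
m=json.load(open("w3.json")); o=bot.get_obs(); p=o["ee_pos"]; Rm=R.from_rotvec(o["tool_rot"]).as_matrix()
for dx in(-.004,-.0017,0,.002): print(dx,"top",proj(m,p+Rm@[dx,0,-.026]),"footfar",proj(m,p+Rm@[dx+.014,0,.024]),"foot L/R",proj(m,p+Rm@[dx,-.014,.024])[0],proj(m,p+Rm@[dx,.014,.024])[0])
c=onz(m,316,139.5,.046); print(c,Rm.T@(c-p))
```

```text
-0.004 top (np.float64(315.7202648862026), np.float64(363.0226890336896)) footfar (np.float64(314.9441405889483), np.float64(269.5494061921774)) foot L/R 284.1535013963533 345.45183886997785
-0.0017 top (np.float64(315.75525791962104), np.float64(357.14205495418656)) footfar (np.float64(314.96770091464464), np.float64(264.7338567432398)) foot L/R 284.06145543102826 345.58886245026395
0 top (np.float64(315.7813500798407), np.float64(352.75722655817844)) footfar (np.float64(314.9852312080835), np.float64(261.15079953098865)) foot L/R 283.992978042719 345.6908007538552
0.002 top (np.float64(315.81229786614364), np.float64(347.5564025929546)) footfar (np.float64(315.0059827385944), np.float64(256.90934622492694)) foot L/R 283.91192913784727 345.8114534545532
[0.5171 0.009  0.046 ] [0.0599 0.0011 0.1263]
```

Request:
send_rows --series "0 0 0 0.031 0.0015 0 0;0 0 0 0.031 0.0015 0 0;0 0 0 0 0 0.035 0;0 0 0 0 0 0.035 0;0 0 0 0 0 0.02 0"

```text
time_s: 7.45
ee_pos: [0.5186, 0.008, 0.0791]
tool_rot: [3.093, 0.545, -0.004]
force: [-0.5, 0.1, -1.8]
width: 0.0288
grip_force: 59.6
```

Request:
send_rows --series "0 0 0 0 0 0.01 0;0 0 0 0 0 0.006 0;0 0 0 0 0 0.004 0;0 0 0 0 0 0.003 0;0 0 0 0 0 0 0"

```text
time_s: 7.87
ee_pos: [0.5199, 0.0092, 0.0594]
tool_rot: [-3.093, -0.547, -0.002]
force: [-0.2, 0.1, -0.5]
width: 0.029
grip_force: 59.6
```

Run:
```python
from h import *
o=bot.get_obs(); print(o["ee_pos"],o["force"],o["ft_torque"],o["width"])
a=bot.read_camera("scene")[150:300,180:380];b=bot.read_camera("side")[150:300,200:400]
cv2.imwrite("pics/p4.png",cv2.resize(np.hstack([a,b]),None,fx=2,fy=2,interpolation=cv2.INTER_CUBIC))
```

```text
[0.51990815 0.00920624 0.05944006] [-0.20186637  0.06085706 -0.48502987] [ 0.03152707  0.04782029 -0.01126364] 0.02900274841118554
```

View pics/p4.png

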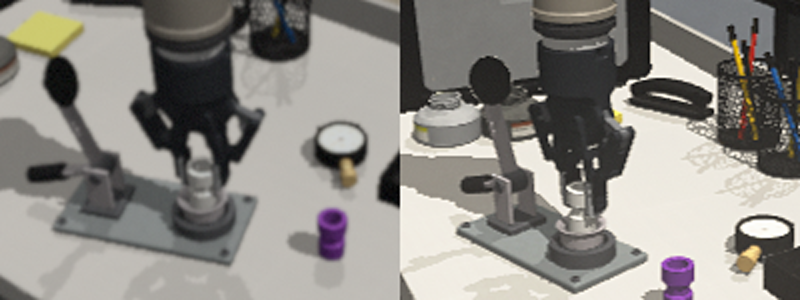

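The coupling's foot is in the cradle mouth with no contact force, and the cover arm is still open. I'll press slowly.

Request:
send_rows --series "0 0 0 0 0 0.002 0;0 0 0 0 0 0.002 0;0 0 0 0 0 0.001 0;0 0 0 0 0 0 0;0 0 0 0 0 0 0"

```text
time_s: 8.38
ee_pos: [0.5198, 0.0094, 0.0542]
tool_rot: [3.093, 0.548, 0.002]
force: [0.2, -0.8, 3.3]
width: 0.0289
grip_force: 59.9
```

Request:
send_rows --series "0 0 0 0 0 0.002 0;0 0 0 0 0 0.002 0;0 0 0 0 0 0 0;0 0 0 0 0 0 0"

```text
time_s: 8.72
ee_pos: [0.5198, 0.0094, 0.0499]
tool_rot: [3.093, 0.548, 0.001]
force: [0.3, -0.3, 6.1]
width: 0.0284
grip_force: 60.0
```

Request:
send_rows --series "0 0 0 0 0 0.002 0;0 0 0 0 0 0.002 0;0 0 0 0 0 0.001 0;0 0 0 0 0 0 0;0 0 0 0 0 0 0"

```text
time_s: 9.13
ee_pos: [0.5198, 0.0094, 0.0451]
tool_rot: [-3.093, -0.548, -0.002]
force: [-0.3, -0.2, 8.7]
width: 0.029
grip_force: 60.2
```

Request:
send_rows --series "0 0 0 0 0 0.0015 0;0 0 0 0 0 0.001 0;0 0 0 0 0 0 0;0 0 0 0 0 0 0"

```text
time_s: 9.47
ee_pos: [0.5201, 0.0096, 0.0438]
tool_rot: [-3.092, -0.548, -0.003]
force: [-3.9, 0.4, 23.1]
width: 0.0287
grip_force: 61.4
```

The force jumped to 23 N, so the cradle is on its stop. I'll hold, check that it's stable and take one last look.

Request:
send_rows --series "0 0 0 0 0 0 0;0 0 0 0 0 0 0;0 0 0 0 0 0 0;0 0 0 0 0 0 0;0 0 0 0 0 0 0"

```text
time_s: 9.88
ee_pos: [0.5201, 0.0096, 0.0438]
tool_rot: [-3.093, -0.548, -0.003]
force: [-4.4, 0.0, 22.4]
width: 0.0286
grip_force: 61.4
```

Run:
```python
from h import *
o=bot.get_obs(); print(o["ee_pos"],o["force"],o["width"])
a=bot.read_camera("scene")[170:290,200:300];b=bot.read_camera("side")[170:290,235:335]
cv2.imwrite("pics/p5.png",cv2.resize(np.hstack([a,b]),None,fx=4,fy=4,interpolation=cv2.INTER_CUBIC))
print(bot.get_obs()["force"])
```

```text
[0.52014925 0.00955416 0.04384336] [-4.37794885e+00  1.32667321e-02  2.23513218e+01] 0.02860610821507926
[-2.98651466  0.37891437 22.12621048]
```

View pics/p5.png

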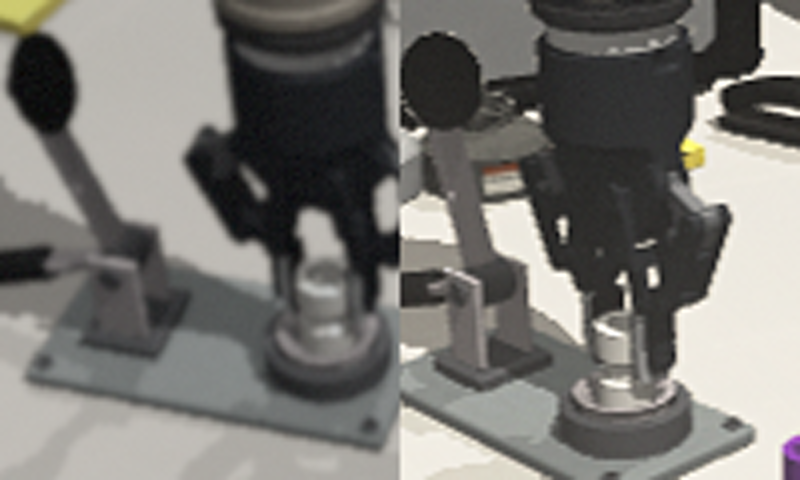

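The coupling stands upright in the bore with the cradle rim sunk almost to the sleeve top. The cover arm is open and the push holds steady at about 22 N, so I'm handing in.

```bash
python3 -c "
from bench import bot
print(bot.finish_job())"
```

```text
the job is handed in; nothing more can be done
None
```

I handed the job in with the cover arm thrown back and resting open, and the coupling upright in the cradle, held down on its stop with a steady push of about 22 N; the hand-in gave no verdict.

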